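# Call a covered plate at the kitchen pass

## Task

A covered plate is waiting on the warming plate at the pass: call it with the fingertips only. First switch the warming plate on by pushing the raised far end of the wide rocker on the metal switch box fully down, then press the timer's long bar key fully down so that it stays down, and only then ring the service bell by pressing its plunger all the way and letting go. Do not press the narrow rocker or the timer's round key, do not lift the bell or push it about, and leave the other kitchen things where they stand.

Things in the scene. Friction and masses are not known exactly. Their poses are not given: they have to be found in the camera images.
- wide_rocker (a joint): Wide black rocker (58 mm long, 42 mm wide, 10 mm thick) on the fixed metal switch box (110 x 120 x 50 mm high), pivoting about its middle line. 0 rad = off: its near end is down and its far end raised 11 deg; 0.4 rad = on: far end down. It starts at 0 to 0.04. It stays where it is left; pushing 21 mm from the pivot takes about 3 N. On counts from 0.34 rad.
- wide_rocker_far (a point): Where to push the wide rocker: on its upper face in mid-width, 21 mm from the pivot on the end away from the box's near side, about 69 mm above the table when off. x runs along the rocker from the near to the far end, z out of its face; it moves with the rocker and comes down about 8 mm from off to on. The narrow rocker's middle is 60 mm away to the -y side.
- narrow_rocker (a joint): Narrow black rocker (58 x 18 mm) beside the wide one on the same box, for another appliance; starts at 0 to 0.04 rad and must stay below 0.15. Same sense and stiffness as the wide one.
- narrow_rocker_mid (a point): Middle of the narrow rocker's upper face.
- bar_key (a joint): The timer's long bar key (64 mm along y, 26 mm along x) on the fixed white timer (110 x 120 x 50 mm high, with a display strip at its far side that stands 5 mm proud). 0 = up, 12 mm proud of the timer's top; 0.008 m = fully down. It starts at 0 to 0.001. Moving it takes about 3 N and it stays down. Started counts from 0.0062 m.
- bar_key_top (a point): Middle of the bar key's top face, about 62 mm above the table when up; x points away from the timer's near side, y along the bar, z up. It goes down with the key.
- round_key (a joint): The timer's round key (22 mm across, 8 mm proud), 58 mm to the -y side of the bar key's middle; springs back; 0 = up, 0.005 m = down. Leave alone: it must stay below 0.002 m.
- round_key_top (a point): Middle of the round key's top face.
- bell_plunger (a joint): Plunger knob on top of the service bell, 22 mm across; 0 = up, 0.005 m = fully down, about 4 N, springs back. A ring counts from 0.004 m.
- bell_top (a point): Middle of the plunger's top face, 63 mm above the table when up.
- bell: Steel dome service bell, loose on the table, 86 mm across, 46 mm high to the top of the dome plus the plunger, 0.3 to 0.5 kg; origin at the centre of its underside.
- ramekin: Loose white cup, 68 mm across, 45 mm high, between two of the task's things; origin under its centre. Leave alone.
- shaker: Loose steel shaker, 42 mm across, 70 mm high, between two of the task's things; origin under its centre. Leave alone.
- sauce_bottle: Loose white squeeze bottle, 56 mm across, 170 mm high, in front of the warming plate; origin under its centre. Leave alone.
- oil_bottle: Loose yellow squeeze bottle, 48 mm across, 150 mm high, in front of the warming plate; origin under its centre. Leave alone.
- bowl: Loose steel bowl, 90 mm across, 42 mm high, at the left; origin under its centre. Leave alone.
There are look-alikes about, which are no part of the job. What is shaped like the part that bears bar_key but green or purple is not meant. What is shaped like the bell but yellow is not meant.

How it is judged:
On the way, in this order (a step that is already met when the one before it is completed fails the run):
1. the wide rocker is switched on (0.34 rad or more) (value of joint wide_rocker above 0.34 rad), for 0.1 s.
2. the timer's bar key is down (6.2 mm or more) (value of joint wide_rocker above 0.34 rad and value of joint bar_key above 0.0062 m), for 0.1 s.
3. the bell's plunger is pressed by the fingers (4 mm or more) (all of step 2 and value of joint bell_plunger above 0.004 m and contact force between the fingers and bell above 0.5 N), for 0.03 s.
At the end, for the whole second after the job is handed in: The wide rocker is on (0.34 rad or more), the bar key down (6.2 mm or more), the bell's plunger back up (under 1.5 mm), the narrow rocker under 0.15 rad and the round key under 2 mm; the bell stands upright and still within 20 mm of its start, and so do the five loose kitchen things (all of step 2 and value of joint bell_plunger below 0.0015 m and value of joint narrow_rocker below 0.15 rad and value of joint round_key below 0.002 m and distance of each of bell, ramekin, shaker, sauce_bottle, oil_bottle, bowl from where it was at the start of the episode below 0.02 m and angle between bell's own z axis and vertical below 0.1 rad and linear speed of bell below 0.02 m/s); the robot touches nothing.
It fails at once if the bar key is pressed (over 3 mm) before the rocker is on (value of joint bar_key above 0.003 m and value of joint wide_rocker below 0.34 rad).
It fails at once if the bell is rung (over 3 mm) before the rocker is on and the bar key is down (value of joint bell_plunger above 0.003 m and (value of joint wide_rocker below 0.34 rad or value of joint bar_key below 0.0062 m)).
It fails at once if the narrow rocker is moved (0.15 rad) or the round key pressed (2 mm) (value of joint narrow_rocker above 0.15 rad or value of joint round_key above 0.002 m).
It fails at once if the bell is lifted 8 mm, shifted 20 mm or tipped (height (world z) of bell above 0.008 m or distance of bell from where it was at the start of the episode above 0.02 m or angle between bell's own z axis and vertical above 0.2 rad).
It fails at once if another loose kitchen thing is shifted 20 mm (distance of any of ramekin, shaker, sauce_bottle, oil_bottle, bowl from where it was at the start of the episode above 0.02 m).
It also fails if it takes over 42 s, if anything falls off the work surface, if the arm or the gripper's body presses on something with over 40 N, if the wrist force passes 120 N, or if a joint passes its speed limit or range.

## Robot

A 6-joint arm with a two-finger parallel gripper is mounted at the origin on the work surface. World frame = base frame: x ahead of the robot, y to its left, z up, the work surface at z = 0. Lengths are in m, angles in rad, forces in N, time in s.
With the tool pointing down it reaches from about 0.35 to 0.975 m from the base axis. Payload 4.9 kg.
Tool frame: the origin (TCP) lies between the finger pads; the fingertips stand 14 mm ahead of it and the grasp point (between the pads) lies 5 mm behind it (manip.tcp_to_tips is the distance from the TCP to the fingertips, in m); z points along the fingers, y is the line along which they close (so a half turn about z gives the same grasp; the last joint's range is limited). The gripper opens to 85 mm and grips with 20 to 120 N. Pads are 22 mm wide; open, the fingers measure 114 mm over their backs; the gripper's body (76 mm by 85 mm) begins 54 mm behind the grasp point. The pads swing forward as they close: fully open they stand 13 mm farther back than shut.
Start: joints at [1.137, 0.053, 1.613, -0, 1.476, -0.119], TCP at [0.194, 0.594, 0.245] pointing down, gripper open.
Joint ranges: [-3.01, 3.01], [-1.01, 2.22], [0.06, 2.58], [-1.02, 4.17], [0.09, 2.62], [-3.14, 3.14]. Speed limits (rad/s): [2.57, 2.57, 3.14, 3.14, 3.14, 3.14].

## Interface

Orientations are given as a unit quaternion [w, x, y, z].
In Python, from plant import manip gives the robot as it stands.
- The arm moves only by the tool servo_tool, never from a script. Its argument "moves" is a list that holds one entry, the list of rows, each a list of 7 numbers: the shift along the tool's x, y, z in mm, then the turn, a rotation vector about the tool's x, y, z in degrees, then the finger opening in mm, from 0 to 85.4. In form: [[[x, y, z, ax, ay, az, fingers], ...]]. A call has 1 to 12 rows; each row shifts and turns the commanded pose from where the row before left it, along the tool's axes as they then stand; what a row does not reach is not made up. A row lasts 1/8 s, in which the tool goes at most 62.5 mm and 10.7 degrees, less where a joint would pass 70% of its speed; a pose out of reach is approached as far as the arm can. A call with a gripper value outside its range is refused whole. The fingers move at their own pace and stop on an object; the grip force is fixed at half the most. Time passes only in rows, so rows that do not move let the fingers close. It gives the time, the measured TCP pose, the force, the opening and the grip force at its end, in the units of the state.
- manip.state(): the state, without advancing time (a new reading comes with each control period).
- manip.grab_frame(name): name is "scene" or "top" or "wrist"; returns a dict with "image" (400x640x3 uint8, blue, green, red), "mtx" (3x3 intrinsics, pixels), "eye" and "rotation" of the camera in the world. Camera axes: x right, y down, z forward; pixel columns grow to the right and rows downward; lengths in m; the calibration is good to about 2 mm. The wrist camera is an equidistant fisheye: a pixel r from the principal point sees the ray r / f radians off the axis. A picture is of the moment at which its call begins. There is no depth.
- manip.job_done(): hands the job in; it is judged then, once.
The state is a dict: "time": time; "joint_pos": joint angles; "joint_vel": joint speeds; "joint_efforts": joint torques, N m; "tool_pos": TCP position; "tool_rot": TCP orientation; "contact_force": force on the tool from outside, world axes, zero at the start; "ft_torque": the same for the moment, N m; "gripper_width": opening from 0.0 (shut) to 1.0 (fully open); "grasp_force": force on a finger pad.
Only numpy, scipy, OpenCV 4.12 (cv2) and the standard library are available. Lean on these libraries where they do the work, as an engineer would, in place of code of your own. Each camera call takes 0.05 s, during which the arm holds its last target. There are 200 camera calls.

## Working session

There is one attempt and no reset: what is moved stays moved. The work goes in short steps, Python scripts to look and compute and a tool call to move; the robot and the scene stay as the last step left them, time stands still between calls to the robot, and variables do not carry over. Pictures are saved under pics/ and viewed, at most 10 in all, crops included, and the job is handed in when it is done.

Besides the shell and the picture viewer there is one more tool, called after "Emit:" as name([rows], argument=value, ...), one row to a line, values as JSON. servo_tool: Moves the arm, as the interface text tells. Its arguments: {"type":"object","properties":{"moves":{"type":"array"}},"required":["moves"]}

```bash
mkdir -p pics; ls; python3 - <<'E'
from plant import manip
import cv2, pickle
d={}
for n in ["scene","top","wrist"]:
    f=manip.grab_frame(n); d[n]=f; cv2.imwrite(f"pics/{n}0.png",f["image"]); print(n,f["mtx"].tolist(),f["eye"],f["rotation"].tolist() if hasattr(f["rotation"],'tolist') else f["rotation"])
pickle.dump(d,open("f0.pkl","wb"))
print(manip.state(), manip.tcp_to_tips)
E
```

```text
pics
scene [[360.8413325863938, 0.0, 316.20169914404414], [0.0, 360.8413325863938, 201.40946452731555], [0.0, 0.0, 1.0]] [ 1.00139853 -0.29361649  0.83656964] [-0.28780860159038524, 0.8464218006634647, 0.42318547584959904, -0.14714073957321752]
top [[405.25243181902175, 0.0, 315.06727198277], [0.0, 405.25243181902175, 204.2075109171284], [0.0, 0.0, 1.0]] [0.40856089 0.04824716 1.17167521] [-0.03186705373912803, 0.7074788799558944, -0.705379593940793, 0.029962539182500865]
wrist [[309.70691628693146, 0.0, 320.01198587141147], [0.0, 309.70691628693146, 201.9039410937366], [0.0, 0.0, 1.0]] [0.1137066  0.62097531 0.37294083] [0.13451442987870227, 0.7980435790832007, 0.5794418963076307, 0.09632965712541526]
{'time': 0.15, 'joint_pos': array([ 1.13698108e+00,  5.31889121e-02,  1.61395652e+00, -2.66925314e-05,
        1.47602980e+00, -1.18997192e-01]), 'joint_vel': array([-1.31178705e-04, -2.21507960e-03, -3.90714538e-03, -9.90560699e-05,
       -3.93123467e-04,  1.62323304e-04]), 'joint_efforts': array([ 3.48099265e-04, -3.94243312e+01, -3.70722234e+01, -1.97701006e-04,
        4.69303108e-03,  2.94480208e-05]), 'tool_pos': array([0.19333562, 0.5938578 , 0.24436873]), 'tool_rot': array([-2.03162618e-04,  1.56758488e-01,  9.87636649e-01, -7.64882345e-04]), 'contact_force': array([-0.79061813, -0.47581508, -0.64307662]), 'ft_torque': array([-0.01999681, -0.03276874,  0.02165272]), 'grasp_force': 0.0, 'gripper_width': 0.9990533309957699} 0.014
```

View pics/top0.png

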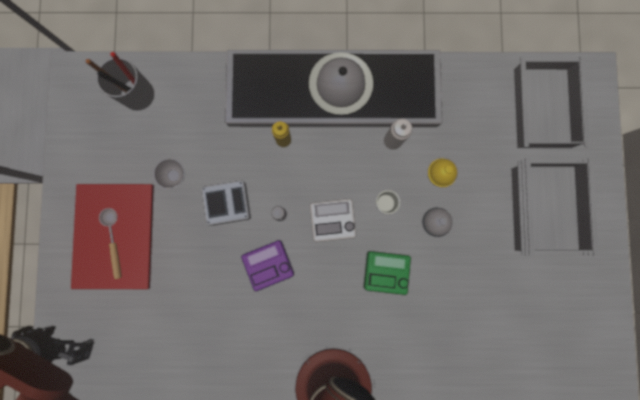

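View pics/scene0.png

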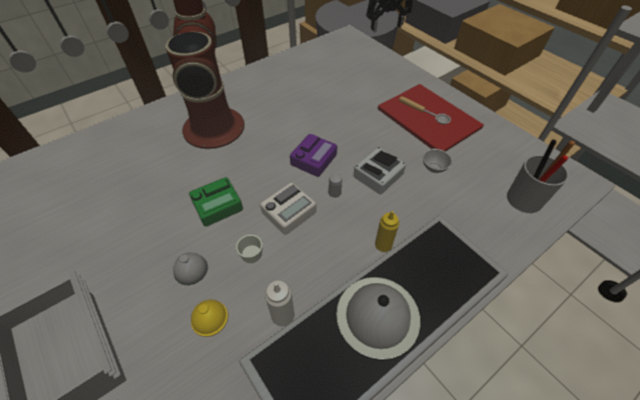

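Top view: switch box is at (226,203) with the wide rocker at (217,204). The white timer is at (333,220) with its bar key at (328,228) and round key at (349,226). The steel bell is at (437,222). The scene view agrees.

```bash
cat > h.py <<'E'
import numpy as np, cv2
from scipy.spatial.transform import Rotation as R
def rot(q): return R.from_quat(np.roll(q,-1)).as_matrix()
def ray(f,uv):
    M=f["mtx"]; return rot(f["rotation"])@np.linalg.solve(M,np.array([uv[0],uv[1],1.]))
def plane(f,uv,z):
    d=ray(f,uv); e=np.asarray(f["eye"]); return e+d*(z-e[2])/d[2]
def proj(f,p):
    c=rot(f["rotation"]).T@(np.asarray(p)-f["eye"]); return (f["mtx"]@c/c[2])[:2]
def tri(f,a,g,b):
    d,e=ray(f,a),ray(g,b); A=np.c_[d,-e]; s=np.linalg.lstsq(A,np.array(g["eye"])-f["eye"],rcond=None)[0]
    p=f["eye"]+d*s[0]; q=g["eye"]+e*s[1]; return (p+q)/2, np.linalg.norm(p-q)
E
python3 - <<'E'
from h import *
import pickle
d=pickle.load(open("f0.pkl","rb")); t=d["top"]; s=d["scene"]
for n,uv,z in [("wide",(217,204),.06),("narrow",(238,201),.06),("bar",(328,228),.062),("round",(349,226),.058),("bell",(437,222),.063)]:
    p=plane(t,uv,z); print(n,p.round(4),"in scene",proj(s,p).round(1))
a=cv2.resize(t["image"][170:250,195:275],None,fx=5,fy=5,interpolation=cv2.INTER_CUBIC)
b=cv2.resize(t["image"][190:270,295:375],None,fx=5,fy=5,interpolation=cv2.INTER_CUBIC)
c=cv2.resize(s["image"][140:200,345:425],None,fx=5,fy=5,interpolation=cv2.INTER_CUBIC)
e=cv2.resize(s["image"][240:300,150:230],None,fx=5,fy=5,interpolation=cv2.INTER_CUBIC)
p=np.vstack([np.hstack([a,b])[:300],np.hstack([c,e])]); cv2.imwrite("pics/c.png",p)
E
```

```text
wide [0.5058 0.3216 0.06  ] in scene [383.1 157.7]
narrow [0.5143 0.2639 0.06  ] in scene [370.6 167.9]
bar [0.4407 0.0158 0.062 ] in scene [286.1 191.4]
round [ 0.4464 -0.0419  0.058 ] in scene [269.7 203.6]
bell [ 0.4579 -0.2821  0.063 ] in scene [188.9 252.2]
```

View pics/c.png

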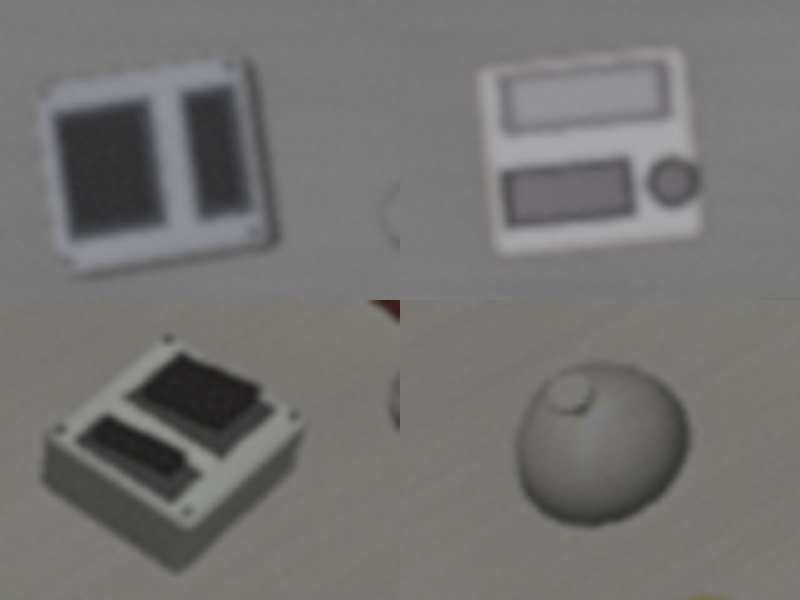

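The crops show the wide rocker's dark area centred at top px (217,203.8) and the narrow one at (238.4,200.4). Bar key is at (328.7,228.4), round key at (349.8,226.2). The bell plunger is at scene px (184.4,258.4), and the box is yawed about 9°.

```bash
python3 - <<'E'
from h import *
import pickle
d=pickle.load(open("f0.pkl","rb")); t=d["top"]; s=d["scene"]
def P(n,f,uv,z): 
    p=plane(f,uv,z); print(n,p.round(4)); return p
w=P("wide",t,(217,203.8),.058); n=P("narrow",t,(238.4,200.4),.058); print(np.linalg.norm(w-n))
b=P("bar",t,(328.7,228.4),.062); r=P("round",t,(349.8,226.2),.058); print(np.linalg.norm((b-r)[:2]))
u=(w-n)[:2]; print("yaw box",np.degrees(np.arctan2(-u[0],u[1])))
u=(b-r)[:2]; print("yaw timer",np.degrees(np.arctan2(-u[0],u[1])))
# scene: bar, wide raised edge etc.
q=P("bell scene",s,(184.4,258.4),.063); print("in top",proj(t,q), "base in top",proj(t,[q[0],q[1],0]))
print("bar in scene",proj(s,b),"wide",proj(s,w))
# top bell silhouette
im=t["image"].astype(int); g=cv2.cvtColor(t["image"],cv2.COLOR_BGR2GRAY)
a=cv2.resize(g[195:250,410:465],None,fx=7,fy=7,interpolation=cv2.INTER_CUBIC)
a=cv2.normalize(a,None,0,255,cv2.NORM_MINMAX)
bb=cv2.resize(g[195:250,300:355],None,fx=7,fy=7,interpolation=cv2.INTER_CUBIC)
sc=cv2.resize(s["image"][180:235,255:310],None,fx=7,fy=7,interpolation=cv2.INTER_CUBIC)
cv2.imwrite("pics/d.png",np.hstack([cv2.cvtColor(a,cv2.COLOR_GRAY2BGR),sc]))
E
```

```text
wide [0.5066 0.3221 0.058 ]
narrow [0.5162 0.2632 0.058 ]
0.059697434496312575
bar [0.4396 0.0139 0.062 ]
round [ 0.4459 -0.0441  0.058 ]
0.05837988756054036
yaw box 9.251024720517412
yaw timer 6.211714191788216
bell scene [ 0.4673 -0.2981  0.063 ]
in top [442.77970666 218.60036625] base in top [435.99286598 219.73335002]
bar in scene [285.32451303 191.50074861] wide [383.29808447 158.26748306]
```

View pics/d.png

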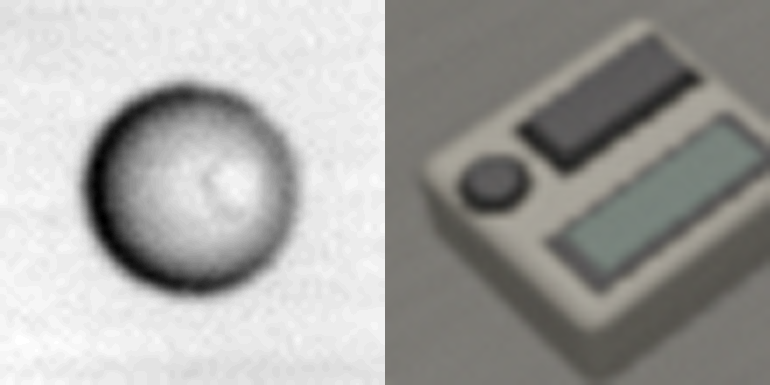

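Bell knob in the top view is at px (443.6,221.0). In the scene view the bar's top centre is about (287.3,194.3).

```bash
python3 - <<'E'
from h import *
import pickle
d=pickle.load(open("f0.pkl","rb")); t=d["top"]; s=d["scene"]
print(tri(t,(443.6,221),s,(184.4,258.4)),plane(t,(443.6,221),.063))
print(tri(t,(328.7,228.4),s,(287.3,194.3)),plane(s,(287.3,194.3),.062))
for q in [(1.137,0.053)]:pass
# tool in top picture: TCP projected
print(proj(t,[0.193,0.594,0.245]))
# targets
w=np.array([.5066,.3221]);y=np.radians(9.25);c=np.array([np.cos(y),np.sin(y)]);print("wide far pt",w+.021*c)
E
```

```text
(array([ 0.46176101, -0.30004847,  0.05676577]), np.float64(0.00429478580676316)) [ 0.46069472 -0.30017795  0.063     ]
(array([0.44110761, 0.01558428, 0.04956204]), np.float64(0.004754488335510835)) [0.45115386 0.01271165 0.062     ]
[ 71.6757249  335.79760369]
wide far pt [0.52732692 0.32547559]
```

Top-camera distances match the given sizes (59.7 against 60 mm, 58.4 against 58 mm), so I trust it over the scene camera. Next I move over the rocker, align the tool with the world axes and shut the fingers.

Emit:
servo_tool([
  [[0,0,0,0,0,-9,0],[0,0,0,0,0,-9,0],[-42,-34,5,0,0,0,0],[-42,-34,5,0,0,0,0],[-42,-34,5,0,0,0,0],[-42,-34,5,0,0,0,0],[-42,-34,5,0,0,0,0],[-42,-34,5,0,0,0,0],[-42,-34,5,0,0,0,0],[-40,-31,5,0,0,0,0],[0,0,0,0,0,0,0],[0,0,0,0,0,0,0]],
])

```text
time: 1.65
tool_pos: [0.5269, 0.3252, 0.2049]
tool_rot: [-0.001, 0.0, 1.0, 0.0]
contact_force: [-0.3, 0.1, -0.4]
gripper_width: -0.001
grasp_force: 0.0
```

```bash
python3 - <<'E'
from h import *
from plant import manip
import pickle
s=manip.state();print(s["tool_pos"],s["tool_rot"],s["time"])
f=manip.grab_frame("wrist");t=manip.grab_frame("top");pickle.dump((f,t,s),open("f1.pkl","wb"))
print(f["eye"],f["rotation"],rot(f["rotation"]))
cv2.imwrite("pics/w1.png",f["image"])
E
```

```text
[0.52688261 0.32517684 0.20490648] [-5.42415655e-04  4.51419484e-04  9.99999750e-01  3.31173956e-05] 1.65
[0.44318055 0.32597756 0.33373595] [0.11665291 0.69785993 0.69696797 0.11670166] [[ 1.23275267e-03  9.45544850e-01  3.25489505e-01]
 [ 9.99999202e-01 -1.25550674e-03 -1.40138936e-04]
 [ 2.76146618e-04  3.25489418e-01 -9.45545643e-01]]
```

View pics/w1.png

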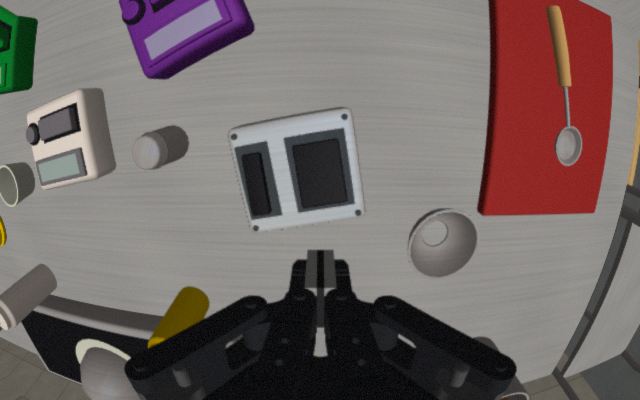

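Wrist view: the wide rocker's black face spans about (291,140) to (347,206), with its far end at the bottom. The closed fingertips are at (320,255). Now I unproject the rocker and timer features with the fisheye model.

```bash
cat >> h.py <<'E'
def fray(f,uv):
    M=f["mtx"]; v=np.array([uv[0]-M[0,2],uv[1]-M[1,2]]); r=np.linalg.norm(v); th=r/M[0,0]
    return rot(f["rotation"])@np.r_[v/r*np.sin(th),np.cos(th)]
def fplane(f,uv,z):
    d=fray(f,uv); e=np.asarray(f["eye"]); return e+d*(z-e[2])/d[2]
E
python3 - <<'E'
from h import *
import pickle
f,t,s=pickle.load(open("f1.pkl","rb"))
g=cv2.cvtColor(f["image"],cv2.COLOR_BGR2GRAY)
for v in range(128,216,6): print(v,g[v,280:356:4])
for T in (35,45,60,75):
  m=(g<T).astype(np.uint8); m[:, :225]=0; m[235:]=0;m[:100]=0;m[:,370:]=0
  for c in cv2.findContours(m,0,2)[0]:
    if cv2.contourArea(c)>300:
        b=cv2.boxPoints(cv2.minAreaRect(c)); print(T,cv2.contourArea(c),b.round(1).tolist(),[fplane(f,q,.065).round(4).tolist()[:2] for q in b],fplane(f,b.mean(0),.065).round(4))
print("timer bar approx",fplane(f,(59,122),.062),fplane(f,(33,134),.058))
E
```

```text
128 [177 176 175 181 179 180 182 181 183 182 183 184 181 176 151 129 161 183
 154]
134 [182 179 181 179 177 140 110  80  66  66  67  64  61  66  63  65 105 181
 164]
140 [180 102  65  62  68  66  64  66  63  65  61  34  21  31  34  63  69 186
 173]
146 [182 155  63  46  26  32  29  37  32  33  36  38  39  41  41  61  63 186
 180]
152 [174 173  66  53  34  32  35  37  33  40  36  38  41  38  40  44  61 165
 181]
158 [180 178  78  65  34  34  30  34  34  35  35  36  38  41  35  25  65 116
 183]
164 [178 180 129  69  32  32  35  38  40  36  39  35  38  35  39  33  66  77
 180]
170 [175 174 170  66  30  34  37  37  34  35  40  38  42  42  46  42  62  68
 182]
176 [178 175 181  71  50  34  32  31  36  39  37  40  39  37  44  43  45  67
 173]
182 [177 180 178 111  66  37  33  36  39  39  39  37  39  41  37  42  30  64
 164]
188 [179 179 176 156  65  31  35  34  40  37  34  37  38  40  40  37  32  65
  99]
194 [175 176 176 178  66  25  35  29  36  36  42  41  42  38  39  41  44  63
  72]
200 [173 176 178 175  90  61  35  38  39  34  38  41  38  39  45  44  35  57
  62]
206 [115 183 183 182 
[... 1550 characters left out ...]
9969482422]] [[0.4823, 0.2998], [0.4751, 0.3431], [0.5357, 0.3541], [0.5438, 0.3083]] [0.5085 0.3263 0.065 ]
75 2139.5 [[234.6999969482422, 147.8000030517578], [265.29998779296875, 141.0], [281.3999938964844, 213.5], [250.8000030517578, 220.3000030517578]] [[0.4844, 0.2496], [0.4791, 0.278], [0.5471, 0.2899], [0.5541, 0.2599]] [0.5152 0.2696 0.065 ]
75 4147.0 [[284.29998779296875, 137.10000610351562], [342.70001220703125, 128.3000030517578], [353.8999938964844, 202.60000610351562], [295.5, 211.39999389648438]] [[0.4759, 0.2949], [0.4684, 0.3456], [0.5364, 0.3572], [0.545, 0.3032]] [0.5055 0.3252 0.065 ]
timer bar approx [0.4401868  0.02910773 0.062     ] [ 0.44787413 -0.03263693  0.058     ]
```

The wrist view puts the wide rocker's centre at about (0.508, 0.3255), measuring 58 x 42 mm as it should. The push point is therefore about (0.530, 0.327). Descending.

Emit:
servo_tool([
  [[-4,2,30,0,0,0,0],[0,0,40,0,0,0,0],[0,0,35,0,0,0,0],[0,0,13,0,0,0,0],[0,0,3,0,0,0,0],[0,0,3,0,0,0,0],[0,0,2,0,0,0,0],[0,0,0,0,0,0,0]],
])

```text
time: 2.75
tool_pos: [0.5328, 0.3278, 0.0811]
tool_rot: [0.002, 0.0, 1.0, 0.001]
contact_force: [1.5, 1.8, 3.0]
gripper_width: 0.004
grasp_force: 1.4
```

Emit:
servo_tool([
  [[0,0,2,0,0,0,0],[0,0,2,0,0,0,0],[0,0,2,0,0,0,0],[0,0,0,0,0,0,0]],
])

```text
time: 3.25
tool_pos: [0.5336, 0.3277, 0.0755]
tool_rot: [0.003, 0.0, 1.0, 0.001]
contact_force: [2.7, 1.4, 6.8]
gripper_width: 0.002
grasp_force: 3.9
```

Emit:
servo_tool([
  [[0,0,1,0,0,0,0],[0,0,1,0,0,0,0],[0,0,1,0,0,0,0],[0,0,0,0,0,0,0]],
])

```text
time: 3.75
tool_pos: [0.5338, 0.3278, 0.0752]
tool_rot: [0.002, 0.0, 1.0, 0.001]
contact_force: [-2.8, -2.0, 19.5]
gripper_width: -0.002
grasp_force: 9.2
```

The force jumped to 19.5 N with no further travel, so the rocker is at its stop. I lift, look back, then travel to the timer.

Emit:
servo_tool([
  [[0,0,-45,0,0,0,0],[0,0,-45,0,0,0,0],[0,0,-40,0,0,0,0],[13,-44,0,0,0,0,0],[13,-44,0,0,0,0,0],[13,-44,0,0,0,0,0],[13,-44,0,0,0,0,0],[13,-44,0,0,0,0,0],[13,-44,0,0,0,0,0],[13,-44,0,0,0,0,0],[0,0,0,0,0,0,0],[0,0,0,0,0,0,0]],
])

```text
time: 5.25
tool_pos: [0.4396, 0.0193, 0.1995]
tool_rot: [-0.001, 0.001, 1.0, 0.0]
contact_force: [-0.8, 0.1, 0.2]
gripper_width: -0.002
grasp_force: 0.0
```

```bash
python3 - <<'E'
from h import *
from plant import manip
import pickle
s=manip.state();print(s["tool_pos"],s["tool_rot"],s["time"])
f=manip.grab_frame("wrist");t=manip.grab_frame("top");c=manip.grab_frame("scene");pickle.dump((f,t,c,s),open("f2.pkl","wb"))
im=f["image"].copy()
cv2.imwrite("pics/w2.png",np.vstack([im,np.hstack([cv2.resize(c["image"][140:200,345:425],(320,200),interpolation=2),cv2.resize(im[100:225,220:420],(320,200))])]))
E
```

```text
[0.43959113 0.01931838 0.1995377 ] [-8.89821222e-04  5.53143340e-04  9.99999413e-01  2.75005061e-04] 5.25
```

View pics/w2.png

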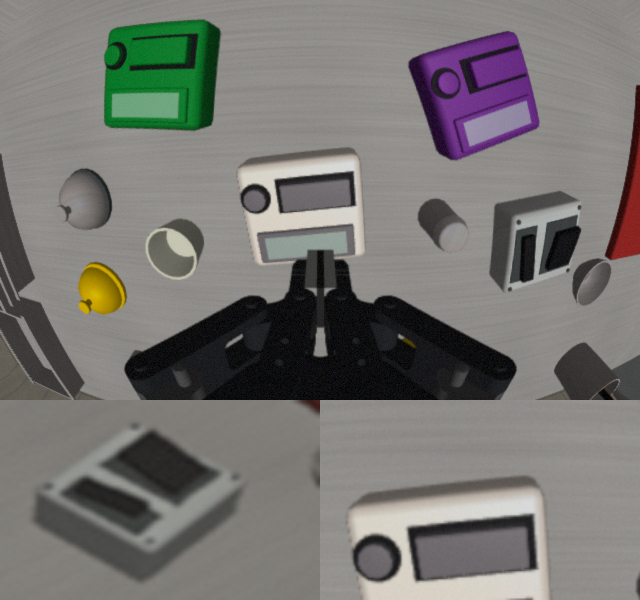

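The rocker is now on, with its far end down; the narrow one is unchanged. In the wrist view the bar key's centre is at about (316,193), the round key at (255,198) and the bell knob at (63,212).

```bash
python3 - <<'E'
from h import *
import pickle
f,t,c,s=pickle.load(open("f2.pkl","rb"))
g=cv2.cvtColor(f["image"],cv2.COLOR_BGR2GRAY)
print(g[190,232:366:3]); print(g[165:222:2,318])
m=((g>70)&(g<125)).astype(np.uint8); m[:,:240]=0; m[230:]=0;m[:165]=0;m[:,362:]=0
for k in cv2.findContours(m,0,2)[0]:
    if cv2.contourArea(k)>250:
        b=cv2.boxPoints(cv2.minAreaRect(k)); print(cv2.contourArea(k),b.round(1).tolist(),[fplane(f,q,.062).round(4).tolist()[:2] for q in b],fplane(f,b.mean(0),.062).round(4))
p=fplane(f,(63,212),.063);print("bell",p)
E
```

```text
[146 145 144 158  36  29  58  79  65  49  29  20 179 208 207  30  79 112
 108 109 110 111 108 110 109 108 111 111 112 111 111 110 111 112 113 113
 109 113 114  85  31 160 191 152 140]
[211 215 216 217 210  63  33  39  60 100 112 110 111 109 108 107 108 109
 110 104 106 100 131 212 211 213 210 212 211]
335.5 [[240.89999389648438, 210.0], [245.6999969482422, 188.1999969482422], [266.70001220703125, 192.8000030517578], [261.8999938964844, 214.60000610351562]] [[0.4554, -0.0541], [0.4341, -0.0477], [0.4387, -0.0283], [0.46, -0.0342]] [ 0.4469 -0.0409  0.062 ]
1796.5 [[279.3999938964844, 185.3000030517578], [348.70001220703125, 178.3000030517578], [351.5, 206.0], [282.20001220703125, 212.89999389648438]] [[0.4316, -0.0163], [0.4253, 0.0458], [0.4515, 0.049], [0.4582, -0.0149]] [0.4415 0.0161 0.062 ]
bell [ 0.45954067 -0.29109564  0.063     ]
```

Bar key at about (0.441, 0.0155), measuring 63 x 26 mm. Both views agree to 2 mm, so I press.

Emit:
servo_tool([
  [[-1,-4,40,0,0,0,0],[0,0,40,0,0,0,0],[0,0,34,0,0,0,0],[0,0,6,0,0,0,0],[0,0,3,0,0,0,0],[0,0,3,0,0,0,0],[0,0,2,0,0,0,0],[0,0,2,0,0,0,0],[0,0,2,0,0,0,0],[0,0,1,0,0,0,0],[0,0,0,0,0,0,0]],
])

```text
time: 6.78
tool_pos: [0.4419, 0.015, 0.068]
tool_rot: [0.001, 0.0, 1.0, -0.0]
contact_force: [2.3, 0.5, 5.2]
gripper_width: -0.001
grasp_force: 2.4
```

Emit:
servo_tool([
  [[0,0,1,0,0,0,0],[0,0,1,0,0,0,0],[0,0,1,0,0,0,0],[0,0,1,0,0,0,0],[0,0,0,0,0,0,0]],
])

```text
time: 7.4
tool_pos: [0.4421, 0.0149, 0.0675]
tool_rot: [-0.001, 0.0, 1.0, -0.0]
contact_force: [-12.4, 1.6, 28.2]
gripper_width: -0.001
grasp_force: 14.5
```

The bar key is at its stop (28 N). I lift and go over the bell.

Emit:
servo_tool([
  [[0,0,-45,0,0,0,0],[0,0,-45,0,0,0,0],[0,0,-44,0,0,0,0],[-3,-45,0,0,0,0,0],[-3,-45,0,0,0,0,0],[-3,-45,0,0,0,0,0],[-3,-44,0,0,0,0,0],[-3,-44,0,0,0,0,0],[-2,-44,0,0,0,0,0],[-2,-44,0,0,0,0,0],[0,0,0,0,0,0,0],[0,0,0,0,0,0,0]],
])

```text
time: 8.9
tool_pos: [0.4591, -0.2951, 0.196]
tool_rot: [-0.001, 0.0, 1.0, 0.001]
contact_force: [-0.4, 0.1, -0.7]
gripper_width: -0.002
grasp_force: 0.0
```

```bash
python3 - <<'E'
from h import *
from plant import manip
import pickle
s=manip.state();print(s["tool_pos"],s["tool_rot"],s["time"])
f=manip.grab_frame("wrist");c=manip.grab_frame("scene");pickle.dump((f,c,s),open("f3.pkl","wb"))
cv2.imwrite("pics/w3.png",np.vstack([f["image"],np.hstack([cv2.resize(c["image"][180:230,250:330],(320,200),interpolation=2),cv2.resize(f["image"][150:250,240:400],(320,200),interpolation=2)])]))
E
```

```text
[ 0.45914418 -0.29513301  0.19596673] [-1.16013096e-03  4.47239439e-04  9.99998691e-01  1.03587747e-03] 8.9
```

View pics/w3.png

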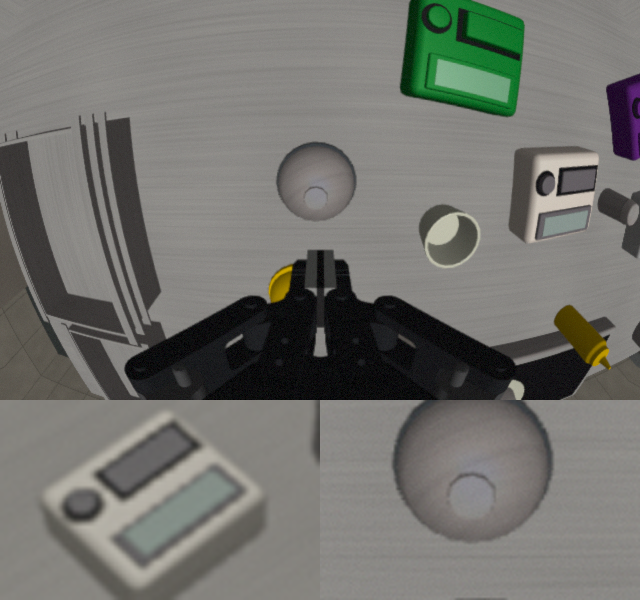

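The bar key is flush, so it is down. The bell's plunger is at wrist px (315.5,198).

```bash
python3 - <<'E'
from h import *
import pickle
f,c,s=pickle.load(open("f3.pkl","rb"))
print(fplane(f,(315.5,198),.063), fplane(f,(316.5,181),0.0))
E
```

```text
[ 0.46175318 -0.29810518  0.063     ] [ 0.46304021 -0.29775779  0.        ]
```

Emit:
servo_tool([
  [[-2,-3,40,0,0,0,0],[0,0,40,0,0,0,0],[0,0,32,0,0,0,0],[0,0,4,0,0,0,0],[0,0,2,0,0,0,0],[0,0,2,0,0,0,0],[0,0,2,0,0,0,0],[0,0,1,0,0,0,0],[0,0,1,0,0,0,0],[0,0,1,0,0,0,0],[0,0,0,0,0,0,0]],
])

```text
time: 10.38
tool_pos: [0.4625, -0.2994, 0.0729]
tool_rot: [0.001, 0.0, 1.0, -0.001]
contact_force: [0.9, -1.0, 3.1]
gripper_width: 0.0
grasp_force: 1.7
```

Emit:
servo_tool([
  [[0,0,1,0,0,0,0],[0,0,1,0,0,0,0],[0,0,1,0,0,0,0],[0,0,0,0,0,0,0]],
])

```text
time: 10.88
tool_pos: [0.4626, -0.2995, 0.0718]
tool_rot: [0.0, 0.0, 1.0, -0.0]
contact_force: [-2.1, 2.5, 14.3]
gripper_width: -0.002
grasp_force: 7.4
```

The plunger is at its stop (14 N at 5.2 mm). Releasing straight up.

Emit:
servo_tool([
  [[0,0,-3,0,0,0,0],[0,0,-10,0,0,0,0],[0,0,-40,0,0,0,0],[0,0,-45,0,0,0,0],[0,0,-30,0,0,0,0],[0,0,0,0,0,0,0],[0,0,0,0,0,0,0]],
])

```text
time: 11.75
tool_pos: [0.4608, -0.2981, 0.1952]
tool_rot: [-0.002, 0.0, 1.0, 0.001]
contact_force: [0.4, 0.6, -0.5]
gripper_width: -0.0
grasp_force: 0.0
```

```bash
python3 - <<'E'
from h import *
from plant import manip
f=manip.grab_frame("wrist");c=manip.grab_frame("scene");t=manip.grab_frame("top")
cv2.imwrite("pics/w4.png",np.vstack([c["image"][80:],np.hstack([cv2.resize(f["image"][130:250,240:400],(320,240)),cv2.resize(t["image"][170:250,195:301],(320,240))])]))
E
```

```text
(no output)
```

View pics/w4.png

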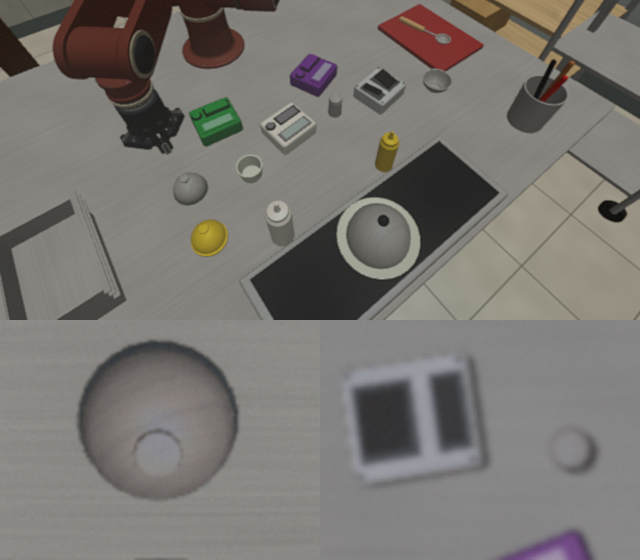

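Everything is in place: bell upright at scene (190,268), nothing else moved, and the arm is clear. Handing in.

```bash
python3 -c "
from plant import manip
print(manip.job_done())"
```

```text
the job is handed in; nothing more can be done
None
```

I switched the wide rocker on, pressed the timer's bar key down, then rang and released the bell, and handed the job in at about 12 s; each part was pushed to its stop and nothing else visibly moved, but no verdict was shown.

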